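Rotate the reagent kits in the flow lane

TASK

The sloped lane on the bench is full of reagent kits: get the oldest one, at the low front end, out of the lane into the take-out bay beside it (a push from the open side will do), so that the other two slide down one place. Then load the new orange-labelled kit from the level deck into the top of the lane behind them, so that the three in the lane stand right side up, in line and close together against the low stop. Leave the bottle, the beaker and the jar where they are.

Things in the scene. Friction and masses are not known exactly. Their poses are not given: they have to be found in the camera images.
- rack: Fixed gravity lane rack, grey floor, blue walls, 190 x 330 mm. Origin on the bench under the lane's centre line; y up the lane, x across it to the side away from the robot, z up. All mm below are in this frame. Slippery (friction with kits about 0.13): kits slide down the 14 deg (0.244 rad) lane by themselves. Lane floor: 15 mm high at the low stop (y -160), 55 mm at the top (y 0); open above.
- front_place (a point): Centre of a kit resting in the lane's front place against the 20 mm high low stop: (0, -141, 40) mm, rack's axes. Beside this place there are no side walls, only a 4 mm sill at x 34 to 38, so a finger can come in from the +x side; the floor runs on to the bay on the -x side.
- second_place (a point): The same for the second place, 50 mm up the slope: (0, -92, 53) mm. From 56 mm above the low stop (measured along the slope) the lane has side walls 20 mm high, 5 mm thick; inner width 66 mm (x -33 to +33).
- third_place (a point): The same for the third place: (0, -44, 65) mm. The lane is 165 mm long along the slope: three kits and 15 mm to spare.
- bay (a point): Centre of a kit lying in the take-out bay against the low stop: (-92, -141, 40) mm. The bay goes on from the front place with the same sloping floor and low stop, 56 mm deep up the slope, from the lane (x -33) to its 20 mm high end wall at x -143.
- deck (a point): Point on the level loading deck's surface: (-27, 80, 55) mm. Deck: y 0 to 161, x -121 to +33; 20 mm fence along x +33, running straight on as the lane's +x wall; 5 mm rims on the -x and +y edges; a slanting guide, 20 mm high, leads from about (-52, 20) mm to the end of the lane's -x wall at (-33, 0).
- kit_oldest_center (a point): Centre of the oldest kit, a white carton with blue labels, 60 x 50 x 40 mm (its x, y, z), about 0.12 kg, closed and rigid; starts in the front place, its x across the lane, z normal to the slope.
- kit_middle_center (a point): Centre of the next oldest kit, same carton and blue labels; starts in the second place.
- kit_last_center (a point): Centre of the youngest kit in the lane, same carton and blue labels; starts in the third place.
- kit_new_center (a point): Centre of the new kit, a white carton with orange labels, 60 x 50 x 40 mm (its x, y, z), about 0.12 kg, closed and rigid; starts lying flat on the loading deck, its x roughly across the lane (up to 0.4 rad off).
- amber_bottle: Loose bystander: amber bottle, 60 mm across, 115 mm high; origin at its foot.
- beaker: Loose bystander: glass beaker, 68 mm across, 85 mm high; origin at its foot.
- jar: Loose bystander: white jar with blue cap, 60 mm across, 70 mm high; origin at its foot.
Not all that is in view belongs to the job. What is shaped like the part that bears kit_new_center but pink or turquoise is not meant.

How it is judged:
On the way, in this order (a step that is already met when the one before it is completed fails the run):
1. the oldest kit is in the take-out bay, clear of the lane (x of kit_oldest_center in the frame of rack between -0.125 and -0.065 m and y of kit_oldest_center in the frame of rack between -0.16 and -0.12 m and z of kit_oldest_center in the frame of rack below 0.055 m), for 0.2 s.
2. the new kit is in the lane's third place (distance between kit_new_center and third_place below 0.018 m), for 0.2 s.
At the end, for the whole second after the job is handed in: Oldest kit in the bay, centre 65 to 125 mm from the lane's centre line, beside the front place (20 mm); middle, last and new kits within 15, 15 and 18 mm of the front, second and third places, within 0.25 rad of square; every kit within 0.35 rad of level (lane 0.244) and at rest (all of step 1 and distance between kit_middle_center and front_place below 0.015 m and distance between kit_last_center and second_place below 0.015 m and distance between kit_new_center and third_place below 0.018 m and angle between each of kit_oldest_center, kit_middle_center, kit_last_center, kit_new_center's own z axis and vertical below 0.35 rad and angle between the x axis of rack and the x axis of kit_middle_center, either way round below 0.25 rad and angle between the x axis of rack and the x axis of kit_last_center, either way round below 0.25 rad and angle between the x axis of rack and the x axis of kit_new_center, either way round below 0.25 rad and linear speed of each of kit_oldest, kit_middle, kit_last, kit_new below 0.02 m/s); the robot touches nothing.
It fails at once if the amber bottle is moved by more than 30 mm (distance of amber_bottle from where it was at the start of the episode above 0.03 m).
It fails at once if the beaker is moved by more than 30 mm (distance of beaker from where it was at the start of the episode above 0.03 m).
It fails at once if the jar is moved by more than 30 mm (distance of jar from where it was at the start of the episode above 0.03 m).
It also fails if it takes over 53 s, if anything falls off the work surface, if the arm or the gripper's body presses on something with over 40 N, if the wrist force passes 120 N, or if a joint passes its speed limit or range.

ROBOT

A 6-joint arm with a two-finger parallel gripper is mounted at the origin on the work surface. World frame = base frame: x ahead of the robot, y to its left, z up, the work surface at z = 0. Lengths are in m, angles in rad, forces in N, time in s.
With the tool pointing down it reaches from about 0.35 to 0.8 m from the base axis. Payload 7.3 kg.
Tool frame: the origin (TCP) lies between the finger pads; the fingertips stand 25 mm ahead of it and the grasp point (between the pads) lies 6 mm ahead of it (r.tip_extent is the distance from the TCP to the fingertips, in m); z points along the fingers, y is the direction in which the jaws open and shut (so a half turn about z gives the same grasp; the last joint's range is limited). The gripper opens to 85 mm and grips with 20 to 120 N. Pads are 22 mm wide; open, the fingers measure 114 mm over their backs; the gripper's body (76 mm by 85 mm) begins 54 mm behind the grasp point. The pads swing forward as they close: fully open they stand 13 mm farther back than shut.
Start: joints at [1.186, 0.342, 1.524, -0, 1.275, -0.146], TCP at [0.124, 0.51, 0.256] pointing down, gripper open.
Joint ranges: [-2.53, 2.53], [-0.77, 2.02], [0.04, 2.7], [-1, 4.14], [0.28, 2.66], [-3.11, 3.11]. Speed limits (rad/s): [2.57, 2.57, 3.14, 3.14, 3.14, 3.14].

INTERFACE

Orientations are given as a unit quaternion [x, y, z, w].
In Python, from workcell import r, command_gripper, optics gives the robot as it stands. The module is installed in compiled form; this text tells all that it offers. Calls block until the motion is done:
- r.reach(position, orientation): joint-space move of the TCP to a pose.
- r.move_straight(position, orientation=None, speed=0.15, max_force=None): straight line of the TCP; orientation=None keeps the orientation; speed is the mean speed in m/s. With max_force (N) it stops when the force on the tool has changed by that much, and returns True; else False.
- r.movej(angles): joint-space move.
- command_gripper(opening, force=None): finger opening in m; force is the grip in N (None keeps the last); returns when the fingers have stopped.
- r.hold(seconds).
- r.solve_ik(position, orientation): joint angles nearest the present ones, or None.
- r.read_state(): the state.
- optics.get_image(name): name is "side" or "top" or "wrist"; returns (picture, depth): 400x640x3 uint8, red, green, blue; 400x640 float32, m along the optical axis (not along the pixel's ray), 0 where there is no reading.
- optics.camera_model(name): a dict with "K" (3x3 intrinsics, pixels), "R" (3x3) and "t" (3): a world point X has camera coordinates R X + t; the wrist camera has in their place "tool_from_camera" (4x4, takes a point from camera to tool coordinates, whose origin is the TCP and whose axes are the flange's). Camera axes: x right, y down, z forward; pixel columns grow to the right and rows downward; lengths in m; the calibration is good to about 2 mm. The wrist camera is an equidistant fisheye: a pixel r from the principal point sees the ray r / f radians off the axis. A picture is of the moment at which its call begins: read the wrist's pose just before it. camera_model takes no time and is no camera call.
A pose or a line that the arm cannot do raises r.PlanningError and nothing moves.
- r.finish_job(): hands the job in, once; it reports no verdict.
The state is a dict: "time_s": time; "joint_positions": joint angles; "dq": joint speeds; "tau": joint torques, N m; "eef_pos": TCP position; "eef_rot": TCP orientation; "contact_force": force on the tool from outside, world axes, zero at the start; "torque": the same for the moment, N m; "grip_width": finger opening in m.
Only numpy, scipy, OpenCV 4.12 (cv2) and the standard library are available. Lean on these libraries where they do the work, as an engineer would, in place of code of your own. Each camera call takes 0.05 s, during which the arm holds its last target. There are 200 camera calls.

## Working session

There is one attempt and no reset: what is moved stays moved. The work goes in short steps, each a Python script; the robot and the scene stay as the last script left them, time stands still between calls to the robot, and variables do not carry over. Pictures are saved under pics/ and viewed, about 8 in all and at most 12, crops included, and the job is handed in when it is done.

```bash
mkdir -p pics; python3 - <<'E'
from workcell import r,optics
import cv2,numpy as np
for n in("top","side"):
    p,d=optics.get_image(n); np.savez(f"pics/{n}0.npz",p=p,d=d); cv2.imwrite(f"pics/{n}0.png",p[:,:,::-1])
    m=optics.camera_model(n); print(n,m, -np.array(m["R"]).T@m["t"])
s=r.read_state();print(s["time_s"],s["eef_pos"],s["eef_rot"],s["grip_width"],r.tip_extent)
E
```

```text
top {'K': array([[415.89507307,   0.        , 320.86169666],
       [  0.        , 415.89507307, 202.03709585],
       [  0.        ,   0.        ,   1.        ]]), 'R': array([[ 0.0126805 , -0.99988847, -0.00789016],
       [-0.9997108 , -0.01251621, -0.02053421],
       [ 0.02043316,  0.00814827, -0.99975802]]), 't': array([-0.00869111,  0.54373063,  1.29879614])} [ 0.51714508 -0.01246763  1.30957835]
side {'K': array([[398.56480335,   0.        , 320.92297703],
       [  0.        , 398.56480335, 201.48007987],
       [  0.        ,   0.        ,   1.        ]]), 'R': array([[-0.99267442, -0.12057108, -0.00775273],
       [-0.08851789,  0.76944971, -0.63254385],
       [ 0.08223183, -0.62722385, -0.77448574]]), 't': array([0.57207167, 0.10032387, 1.27569094])} [0.47185897 0.79192491 1.0558988 ]
0.1 [0.12404994 0.50980192 0.25568883] [ 1.19133230e-01  9.92878021e-01 -6.89081625e-04 -1.83867297e-04] 0.08555242590925242 0.025
```

View pics/top0.png

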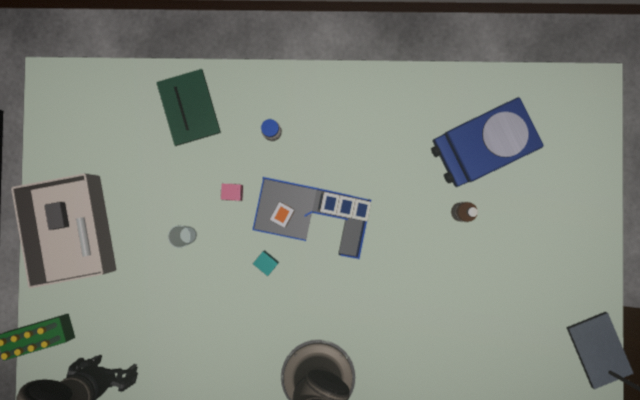

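View pics/side0.png

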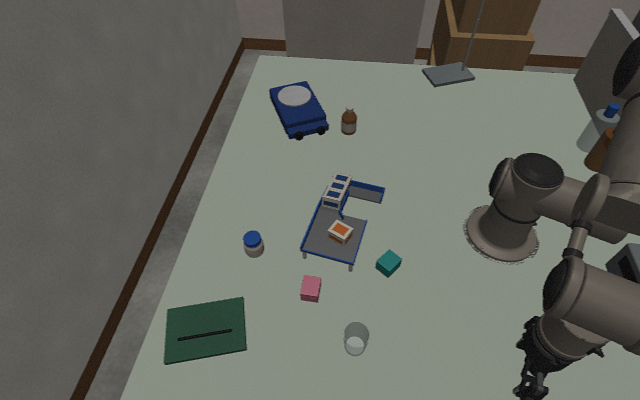

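Top view: rack spans (253–370, 178–258), with the low end on the right. The orange-labelled kit is at (282,215) on the deck, and the three blue-labelled kits are at (330,204), (346,207) and (361,209). Lookalikes are pink (231,192) and turquoise (265,263), both off the deck. Only the white/orange one fits. I'll confirm it in an enlarged crop.

```bash
python3 - <<'E'
import cv2,numpy as np
p=np.load("pics/top0.npz")["p"]
c=p[165:270,235:385,::-1]
cv2.imwrite("pics/crop1.png",cv2.convertScaleAbs(cv2.resize(c,None,fx=5.3,fy=5.3,interpolation=cv2.INTER_CUBIC),alpha=1.5))
h=cv2.cvtColor(p,cv2.COLOR_RGB2HSV)
def show(nm,m,amin):
    cs,_=cv2.findContours(m,0,2)
    for q in cs:
        if cv2.contourArea(q)>amin: print(nm,cv2.minAreaRect(q),cv2.contourArea(q))
roi=np.zeros(p.shape[:2],np.uint8);roi[165:270,240:385]=255
show("orange",cv2.inRange(h,(3,120,80),(20,255,255))&roi,5)
show("blue",cv2.inRange(h,(100,110,40),(125,255,255))&roi,5)
show("white",cv2.inRange(h,(0,0,165),(179,40,255))&roi,10)
E
```

```text
orange ((281.4000244140625, 214.20004272460938), (8.944271087646484, 12.521980285644531), 26.56505012512207) 100.5
blue ((359.01190185546875, 242.461669921875), (15.783549308776855, 40.22013473510742), 35.70669174194336) 42.5
blue ((361.4615478515625, 209.6923065185547), (7.0601806640625, 10.590271949768066), 11.309932708740234) 61.0
blue ((345.6764831542969, 206.2941436767578), (7.276068687438965, 10.914102554321289), 14.03624439239502) 66.0
blue ((329.8846130371094, 203.07693481445312), (7.648529052734375, 11.178619384765625), 11.309932708740234) 70.0
blue ((289.51300048828125, 182.9204864501953), (53.91876983642578, 2.7795255184173584), 9.272601127624512) 5.5
white ((312.0, 217.0), (104.0, 144.0), 90.0) 14495.0
```

View pics/crop1.png

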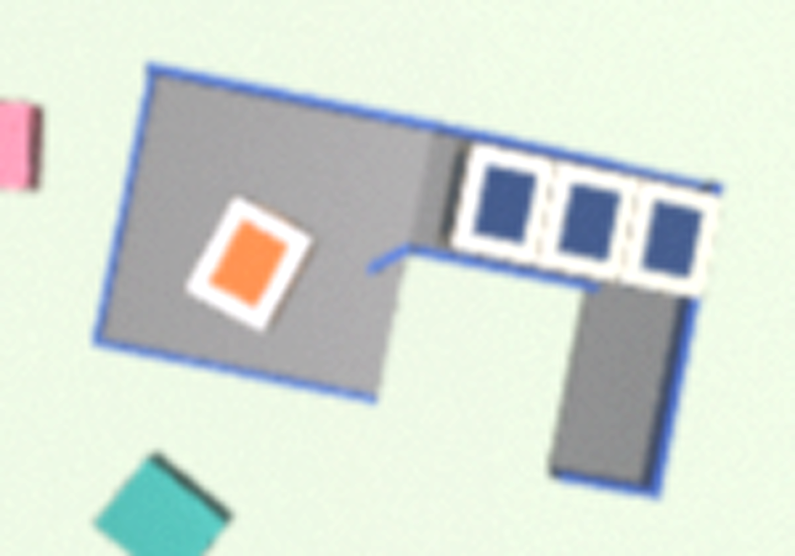

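Confirmed: the orange kit on the deck at crop (250,263) is the new one, with its long side about 0.3 rad off the lane's x. Next I'll fit the rack pose.

```bash
cat > h.py <<'E'
import numpy as np,cv2,json
from scipy.spatial.transform import Rotation as Ro
from workcell import r,command_gripper,optics
SL=0.244
def ray(cam,uv,z):
    m=optics.camera_model(cam);R=np.array(m["R"]);C=-R.T@m["t"]
    d=R.T@np.linalg.inv(m["K"])@[uv[0],uv[1],1]
    return C+d*(z-C[2])/d[2]
def down(ang_y,tilt=None):   # tool z down, tool y at world angle ang_y
    return Ro.from_quat([np.cos((ang_y+np.pi/2)/2),np.sin((ang_y+np.pi/2)/2),0,0])
def load(): return json.load(open("rack.json"))
def W(p,k=load if False else None):   # rack mm -> world m
    x,y,a=load();p=np.array(p,float)/1000;c,s=np.cos(a),np.sin(a)
    return np.array([x+c*p[0]-s*p[1],y+s*p[0]+c*p[1],p[2]])
def toR(w):
    x,y,a=load();c,s=np.cos(a),np.sin(a);d=np.array(w)-[x,y,0]
    return np.array([c*d[0]+s*d[1],-s*d[0]+c*d[1],d[2]])*1000
N=np.array([0,-np.sin(SL),np.cos(SL)])
def labels(p,lo,hi,roi,amin=20):
    h=cv2.cvtColor(p,cv2.COLOR_RGB2HSV);m=np.zeros(p.shape[:2],np.uint8);a,b,c,d=roi
    m[b:d,a:c]=cv2.inRange(h,lo,hi)[b:d,a:c]
    _,_,st,ce=cv2.connectedComponentsWithStats(m)
    return [tuple(np.round(ce[i],2)) for i in range(1,len(st)) if st[i,4]>=amin]
E
sed -i 's/def W(p,k=load if False else None):/def W(p):/' h.py
python3 - <<'E'
from h import *
p=np.load("pics/top0.npz")["p"]
L=sorted(labels(p,(100,110,40),(125,255,255),(310,190,372,218)))
print(L)
P=[(x,(0,y,z)+20*N) for x,(y,z) in zip(L,[(-44,65),(-92,53),(-141,40)])]
c=lambda u,v:(235+(u+.5)/5.3-.5,165+(v+.5)/5.3-.5)
P+=[(c(149,65),(38,165,75)),(c(95,343),(-125,165,60)),(c(378,402),(-125,0,60)),(c(658,497),(-148,-165,35))]
A=np.array([q for _,q in P]);B=np.array([ray("top",u,q[2]/1000) for u,q in P])*1000
from scipy.optimize import least_squares
w=np.array([2,2,2,1,1,1,1])[:,None]
f=lambda v:B[:,:2]-(A[:,:2]@np.array([[np.cos(v[2]),np.sin(v[2])],[-np.sin(v[2]),np.cos(v[2])]])+v[:2])
s=least_squares(lambda v:(w*f(v)).ravel(),[500,0,-.2]);print(s.x,np.round(f(s.x),1).tolist())
json.dump([s.x[0]/1000,s.x[1]/1000,s.x[2]],open("rack.json","w"))
o=p[190:240,262:305];big=cv2.resize(o,None,fx=4,fy=4,interpolation=cv2.INTER_CUBIC)
h=cv2.cvtColor(big,cv2.COLOR_RGB2HSV)
m=cv2.inRange(h,(0,0,135),(179,60,255))|cv2.inRange(h,(3,90,80),(25,255,255))
cs,_=cv2.findContours(m,0,2);q=min(cs,key=lambda q:-cv2.pointPolygonTest(q,(80,97),True))
rc=cv2.minAreaRect(q);bx=(cv2.boxPoints(rc)+.5)/4-.5+[262,190]
X=np.array([ray("top",u,.095) for u in bx]);C=X.mean(0);e=X[1]-X[0],X[2]-X[1]
l=max(e,key=np.linalg.norm);l=l*np.sign(l[0]);yaw=np.arctan2(l[1],l[0])
print("kit",C,toR(C),[np.linalg.norm(v) for v in e],yaw,yaw-s.x[2])
lo=labels(p,(3,120,80),(20,255,255),(262,190,305,240));print(lo,toR(ray("top",lo[0],.095)))
json.dump([*C[:2],yaw],open("kit.json","w"))
E
```

```text
[(np.float64(329.9), np.float64(202.97)), (np.float64(336.81), np.float64(192.78)), (np.float64(345.76), np.float64(206.33)), (np.float64(361.41), np.float64(209.63))]
[ 5.56961673e+02  3.89606838e+01 -1.16968082e-01] [[-11.5, -19.6], [24.9, 7.7], [-9.2, 28.6], [1.2, -26.8], [6.1, -15.4], [-5.9, -12.4], [-18.2, -12.3]]
kit [0.50495491 0.11221809 0.095     ] [-60.20065601  66.68756936  95.        ] [np.float64(0.06140401652896117), np.float64(0.05056389882933501)] -0.4853423182955117 -0.36837423604748515
[(np.float64(281.4), np.float64(214.24))] [-60.29051304  66.72160719  95.        ]
```

The fence fragment at (336.8,192.8) got into the kit list, so I'll drop it and refit. If the residuals are small, I'll do the push.

```bash
python3 - <<'E'
from h import *
p=np.load("pics/top0.npz")["p"]
L=[l for l in sorted(labels(p,(100,110,40),(125,255,255),(310,190,372,218))) if l[1]>198]
P=[(x,(0,y,z)+20*N) for x,(y,z) in zip(L,[(-44,65),(-92,53),(-141,40)])]
c=lambda u,v:(235+(u+.5)/5.3-.5,165+(v+.5)/5.3-.5)
P+=[(c(149,65),(38,165,75)),(c(95,343),(-125,165,60)),(c(378,402),(-125,0,60)),(c(658,497),(-148,-165,35))]
A=np.array([q for _,q in P]);B=np.array([ray("top",u,q[2]/1000) for u,q in P])*1000
from scipy.optimize import least_squares
w=np.array([2,2,2,1,1,1,1])[:,None]
f=lambda v:B[:,:2]-(A[:,:2]@np.array([[np.cos(v[2]),np.sin(v[2])],[-np.sin(v[2]),np.cos(v[2])]])+v[:2])
s=least_squares(lambda v:(w*f(v)).ravel(),[500,0,-.2]);res=f(s.x);print(s.x,np.round(res,1).tolist())
json.dump([s.x[0]/1000,s.x[1]/1000,s.x[2]],open("rack.json","w"))
k=json.load(open("kit.json"));print("kit",toR([*k[:2],.095]),k[2]-s.x[2])
assert abs(res).max()<4.5
command_gripper(0.0)
print("tip",r.tip_extent,r.read_state()["grip_width"])
q=down(s.x[2]+np.pi/2).as_quat()
y=-160+31*np.cos(SL); tz=34+25
r.reach(W((70,y,tz+110)),q)
r.move_straight(W((70,y,tz)),q,speed=.15)
print(r.move_straight(W((44,y,tz)),speed=.06,max_force=8), r.read_state()["contact_force"])
print(r.move_straight(W((-62+11,y,tz)),speed=.12,max_force=20), r.read_state()["contact_force"],toR(r.read_state()["eef_pos"]))
r.move_straight(W((-47,y,tz)),speed=.05)
r.move_straight(W((-47,y,tz+100)),speed=.15)
p,d=optics.get_image("top");np.savez("pics/top1.npz",p=p,d=d)
cv2.imwrite("pics/crop2.png",cv2.convertScaleAbs(cv2.resize(p[165:270,235:385,::-1],None,fx=5.3,fy=5.3,interpolation=cv2.INTER_CUBIC),alpha=1.5))
print(r.read_state()["time_s"])
E
```

```text
[ 5.48626328e+02  1.82564425e+01 -1.85240288e-01] [[0.1, 0.6], [-0.2, 0.3], [-0.4, 0.7], [-1.2, -1.8], [2.0, -1.4], [1.1, -0.2], [-0.2, -3.3]]
kit [-60.23040012  84.310632    95.        ] -0.30010203058837887
tip 0.025 -0.00011238847727121298
False [-0.26302763  0.61028114  0.90976189]
True [ 2.77537975 -0.93413117  0.46050341] [  34.92428431 -130.67746229   60.55891473]
8.0833
```

View pics/crop2.png

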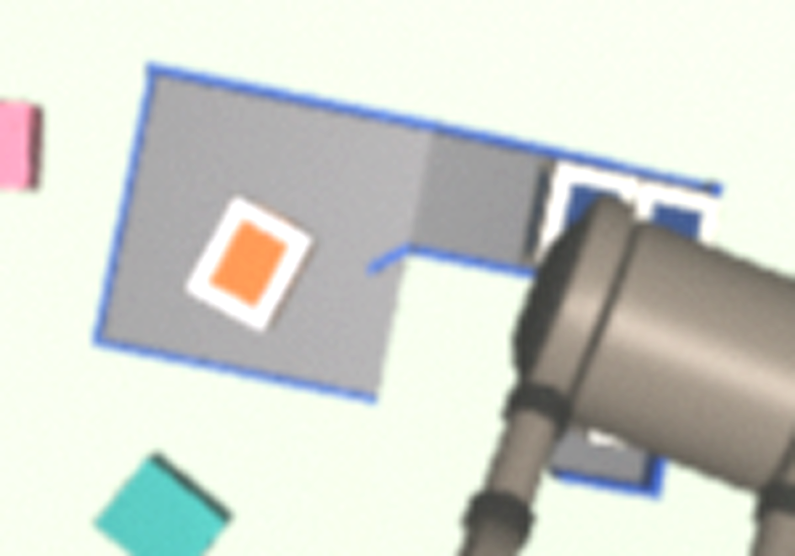

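The oldest kit is in the bay, partly hidden by the arm, and the other two moved down one place. The force stop tripped near the sill and the z reading there was odd, so I'll probe the bench with the jaws 60 mm apart to measure the fingertip reach. I'll also take a clear picture.

```bash
python3 - <<'E'
from h import *
a=load()[2]
command_gripper(0.06)
q=down(a).as_quat()
P=W((115,0,0))
r.reach(P+[0,0,.14],q); r.move_straight(P+[0,0,.05],speed=.15)
t=r.move_straight(P+[0,0,.012],speed=.02,max_force=4);s=r.read_state()
print(t,s["eef_pos"],s["contact_force"],s["time_s"],s["joint_positions"])
r.move_straight(P+[0,0,.14],speed=.2)
p,d=optics.get_image("top")
L=labels(p,(100,110,40),(125,255,255),(310,190,372,260));print(L)
for l in L: print(toR(ray("top",l,.06)))
cv2.imwrite("pics/crop3.png",cv2.convertScaleAbs(cv2.resize(p[165:270,235:385,::-1],None,fx=5.3,fy=5.3,interpolation=cv2.INTER_CUBIC),alpha=1.5))
E
```

```text
True [ 0.661655   -0.00291947  0.0200206 ] [-0.70359471  0.55622747  3.91487041] 12.3833 [-1.20139626e-01  8.29446315e-01  1.35358131e+00  6.25863981e-06
  9.58721380e-01  6.50635776e-02]
[(np.float64(346.1), np.float64(206.42)), (np.float64(361.26), np.float64(210.11)), (np.float64(355.35), np.float64(239.31)), (np.float64(352.45), np.float64(255.13))]
[-7.37397092e-02 -9.81919672e+01  6.00000000e+01]
[  -1.99611632 -144.95576245   60.        ]
[ -91.32212496 -144.63542625   60.        ]
[-139.4398389  -145.34837884   60.        ]
```

View pics/crop3.png

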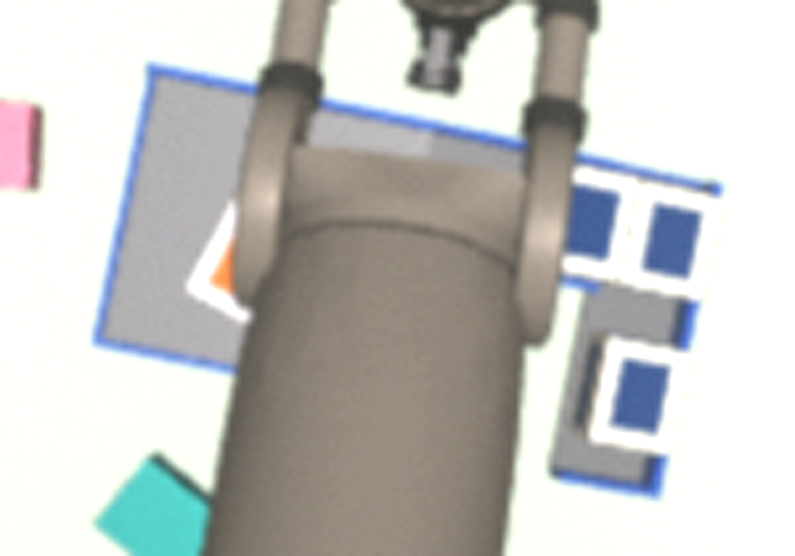

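With the jaws at 60 mm the tips are 20 mm ahead of the TCP, so I can grip the kit above the wall height. The oldest kit is in the bay at x ≈ -91, and the middle kit is in front at crop (672,238). Next is the grasp and placement.

```bash
python3 - <<'E'
from h import *
a=load()[2];k=json.load(open("kit.json"))
q=down(k[2]).as_quat();P=np.array([k[0],k[1],.098])
command_gripper(.085)
r.reach(P+[0,0,.08],q); r.move_straight(P,speed=.12,max_force=10)
command_gripper(.05,force=25);s=r.read_state();print("grip",s["grip_width"],s["eef_pos"])
d=s["eef_pos"][2]-.075
r.move_straight(P+[0,0,.07],speed=.15)
print("grip",r.read_state()["grip_width"])
xr=np.array([np.cos(a),np.sin(a),0])
qt=(Ro.from_rotvec(SL*xr)*down(a)).as_quat()
U=np.array([0,np.cos(SL),np.sin(SL)])
T=np.array([0,-44,65])+5*U+(d*1000)*N
r.reach(W(T+60*N),qt)
r.move_straight(W(T+15*N),speed=.12)
print(r.move_straight(W(T+2.0*N),speed=.03,max_force=6),toR(r.read_state()["eef_pos"]),T)
command_gripper(.074)
r.hold(.3)
r.move_straight(W(T+70*N),speed=.12)
r.reach(W((-60,90,200)),down(a).as_quat())
s=r.read_state();print(s["time_s"],s["contact_force"])
p,_=optics.get_image("top")
for l in labels(p,(100,110,40),(125,255,255),(340,198,372,260))+labels(p,(3,120,80),(20,255,255),(262,170,360,240)): print(l,toR(ray("top",l,.06)))
c=p[165:270,235:385,::-1];v=optics.get_image("side")[0][150:280,280:420,::-1]
f=lambda c,s:cv2.convertScaleAbs(cv2.resize(c,s,interpolation=cv2.INTER_CUBIC),alpha=1.4)
cv2.imwrite("pics/c4.png",np.hstack([f(c,(450,315)),f(v,(339,315))]))
E
```

```text
grip 0.05928047249526794 [0.50548612 0.11225335 0.09881886]
grip 0.058784973599495756
False [-2.70706903e-02 -4.53945886e+01  9.11798817e+01] [  0.         -44.90240794  89.32126224]
20.125 [-0.34865962 -0.68844976  0.39247174]
(np.float64(345.74), np.float64(206.42)) [ -0.28615072 -97.13237566  60.        ]
(np.float64(361.28), np.float64(210.04)) [  -1.77825376 -144.97368406   60.        ]
(np.float64(355.34), np.float64(239.26)) [ -91.1812567  -144.57687931   60.        ]
(np.float64(352.58), np.float64(255.09)) [-139.24574586 -145.70660481   60.        ]
(np.float64(329.77), np.float64(203.75)) [ -1.8457589  -48.53923418  60.        ]
```

View pics/c4.png

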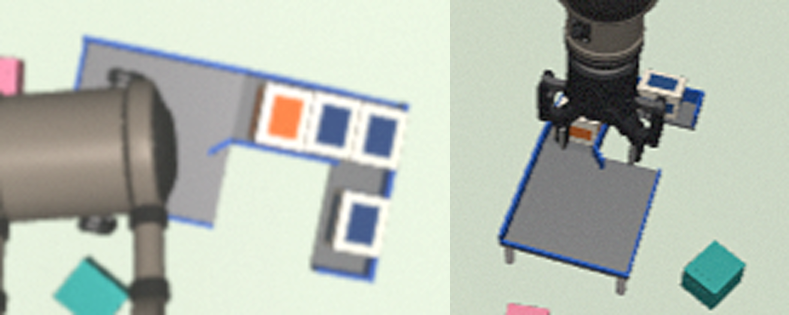

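The three lane labels (orange at crop (286,117), blue at (333,127) and (380,136)) are within 0.8 px, about 2.4 mm, of where the original three were. The kits are close together and square, and the oldest is in the bay at (362,223). I'm handing in.

```bash
python3 - <<'E'
from workcell import r
print(r.finish_job(), r.read_state()["time_s"])
E
```

```text
the job is handed in; nothing more can be done
the job is handed in; nothing more can be done
```

The job is done and handed in at about 20 s of the 53 s allowed; `finish_job` gives no verdict. I pushed the oldest kit into the take-out bay with the closed fingers, and the other two slid down one place. I then gripped the orange-labelled kit above wall height, tilted it to the lane's slope and set it down behind them.

**Last checks (top view):**
- **Lane kits:** the three labels are within 0.8 px (about 2.4 mm) of where the three original kits' labels were. They are in line, touching and square.
- **Oldest kit:** it lies in the bay at x about -91 mm, against the low stop.
- **Robot:** it stood clear above the deck when I handed in.

**What disagreed or was not checked:**
- **Force stop:** it tripped once as the push began, with the tool at x +35 mm, and the tool sat about 1.5 mm high there. The next move finished the push, and the bay position confirmed it.
- **First rack fit:** it wrongly counted a piece of the blue fence as a kit. I corrected this before any motion.
- **Bottle, beaker and jar:** the arm kept well away from them, but I did not re-measure their positions.

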